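# Shut and lock the handle drawer

## Robot

A 6-joint arm with a two-finger parallel gripper is mounted at the origin on a cart in front of the work surface, level with it; the furniture and walls round the work are solid. World frame = base frame: x ahead of the robot, y to its left, z up, the work surface at z = 0. Lengths are in m, angles in rad, forces in N, time in s.
With the tool pointing down it reaches from about 0.375 to 0.9 m from the base axis. Payload 3.1 kg.
Tool frame: the origin (TCP) lies at the very end of the fingers, on their centre line; the grasp point (between the pads) lies 19 mm behind it; z points along the fingers, y is the line along which they close (so a half turn about z gives the same grasp; the last joint's range is limited). The gripper opens to 87 mm and grips with 3 to 60 N. Pads are 19 mm wide; open, the fingers measure 117 mm over their backs; the gripper's body (75 mm by 190 mm) begins 51 mm behind the grasp point.
Start: joints at [1.046, 0.527, 1.433, -0, 1.181, -0.178], TCP at [0.212, 0.588, 0.223] pointing down, gripper open.
Joint ranges: [-3.08, 3.08], [-0.75, 2.2], [0.22, 2.44], [-1.43, 4.57], [0, 2.65], [-2.85, 2.85]. Speed limits (rad/s): [2.79, 2.79, 3.14, 3.14, 3.14, 3.14].

## Interface

Orientations are given as a unit quaternion [x, y, z, w].
In Python, from rig import status, viewer, robot gives the robot as it stands.
- The arm moves only by the tool arm_command, never from a script. Its arguments are lists of equal length, an entry for each row: "delta_rot": the turn, a rotation vector about the tool's x, y, z in degrees, a list of three; "delta_pos": the shift along the tool's x, y, z in m, a list of three; "gripper": the closure, from -1 (fully open) to 1 (shut). In form: {"delta_rot": [[rx, ry, rz], ...], "delta_pos": [[dx, dy, dz], ...], "gripper": [gripper, ...]}. A call has 1 to 12 rows; each row is the pose to reach, as a shift and turn from the pose commanded when the call began, along the tool's axes at that moment; what a row does not reach only later rows make up. A row lasts 1/12 s, in which the tool goes at most 41.7 mm and 7.16 degrees, less where a joint would pass 70% of its speed; a pose out of reach is approached as far as the arm can. A call with a gripper value outside its range is refused whole. The fingers move at their own pace and stop on an object; "grip_force" is the grip in N (left out, the last holds). Time passes only in rows, so rows that repeat a pose let the fingers close. It gives the time, the measured TCP pose, the force, the opening and the grip force at its end, in the units of the state.
- status.get_obs(): the state, without advancing time (a new reading comes with each control period).
- viewer.camera(name): name is "side" or "top" or "wrist"; returns a dict with "pixels" (480x640x3 uint8, blue, green, red), "fx", "fy", "cx", "cy" (pixels), "pose" (4x4, takes a point from camera to world coordinates); the wrist camera has in their place "mount" (4x4, takes a point from camera to tool coordinates, whose origin is the TCP and whose axes are the flange's). Camera axes: x right, y down, z forward; pixel columns grow to the right and rows downward; lengths in m; the calibration is good to about 2 mm. A picture is of the moment at which its call begins: read the wrist's pose just before it. There is no depth.
- robot.hand_in(): hands the job in; it is judged then, once.
The state is a dict: "time": time; "q": joint angles; "joint_velocities": joint speeds; "joint_torque": joint torques, N m; "position": TCP position; "tool_rot": TCP orientation; "ft_force": force on the tool from outside, world axes, zero at the start; "moment": the same for the moment, N m; "grip_width": finger opening in m; "grip_force": force on a finger pad.
Only numpy, scipy, OpenCV 4.12 (cv2) and the standard library are available. Lean on these libraries where they do the work, as an engineer would, in place of code of your own. Each camera call takes 0.05 s, during which the arm holds its last target. There are 200 camera calls.

## Task

Two small plywood drawer boxes stand open on the bench. With the fingertips, push the drawer that holds the two black brush handles fully shut, and then push that box's wooden turn button down until it lies level across the front of the drawer, so that it cannot slide out. Grasp and lift nothing, keep the handles in the drawer standing, and leave the other box (the one with the bristle knot, its drawer open and its button up) and everything else on the bench as they are.

Things in the scene. Friction and masses are not known exactly. Their poses are not given: they have to be found in the camera images.
- handle_box: fixed plywood box whose drawer holds two black handles: 110 deep (x) x 132 wide (y) x 94 mm high. Origin: centre of its underside on the bench. Own -x is the front (face at x = -55 mm), z up. Translucent top (88 to 94 mm). A 26 mm post on the own +y side (left, seen from the front) carries the turn button; the drawer opening is 98 mm wide, centred at own y = -9 mm. May stand left or right
- knot_box: the other box, of the same build and size, whose drawer holds one cream bristle knot; its drawer and its button must be left as they are. The two boxes may stand either way round, one left and one right of the middle. Just right of the left-hand place a fixed glue press, 0.40 m tall, overhangs the bench from x = 0.48 backwards at y = 0.10 to 0.18: bring the arm round in front of it
- handle_drawer (a joint): how far the handle drawer stands out, m: 0 = fully home with its front flush with the box's front face, limit 0.075, starts 0.045 to 0.065. It slides along the box's own x with about 2 N of friction and stays where it is left
- handle_drawer_front (a point): point on the outer face of the handle drawer's front panel, mid-width, 72 mm above the bench; axes as the box's. Panel: 94 mm wide, from 10 to 84 mm above the bench, 8 mm thick. A pull lip sticks out 10 mm in front of it, 15 to 21 mm above the bench. Drawer walls behind reach 60 mm, the handles inside 75 mm
- handle_button (a joint): angle of the handle box's dark wooden turn button, rad: 0 = level across the drawer front (a stop there), 1.57 = upright, starts 1.2 to 1.7, limit 1.9. It turns about the box's own x axis, in front of the front face, with friction of about 0.06 N m, and stays where it is left
- handle_button_tip (a point): middle of the far end of the handle box's button, a bar 54 long x 12 thick x 16 mm deep. Pivot at own x = -66, y = +53, z = 72 mm of the box; this end is 46 mm from the pivot, the other end 8 mm. The bar takes up own x = -58 to -74 mm. Level it points to own -y, upright to +z
- knot_drawer_front (a point): the same point on the front panel of the knot drawer (leave alone)
- knot_button_tip (a point): far end of the knot box's turn button (leave alone)
- handle_a: black waisted brush handle, 40 mm across, 61 mm high, standing loose in the handle drawer; origin at the centre of its underside
- handle_b: second such handle, beside the first in the drawer
- knot_a: cream bristle knot, 62 x 79 x 61 mm, lying loose in the knot drawer
- brush: bystander: finished shaving brush, about 66 mm across and 122 mm high, standing loose on the bench; origin at the centre of its underside
- spare_handle: bystander: brush handle, 40 x 61 mm, standing loose on the bench
- spare_knot: bystander: bristle knot lying loose on the bench, 64 x 78 x 60 mm
- tape: bystander: roll of tape, 100 mm across, 25 mm high, lying loose on the bench
There are look-alikes about, which are no part of the job. Leave any purple look-alike of the handle_b alone.

How it is judged:
By the outcome, as a careful person would: the job done as asked, in the order asked, and still so for the second after the job is handed in, with the robot touching nothing.
It also fails if it takes over 42 s, if anything falls off the work surface, if the arm or the gripper's body presses on something with over 40 N, if the wrist force passes 120 N, or if a joint passes its speed limit or range.

## Working session

There is one attempt and no reset: what is moved stays moved. The work goes in short steps, Python scripts to look and compute and a tool call to move; the robot and the scene stay as the last step left them, time stands still between calls to the robot, and variables do not carry over. Pictures are saved under pics/ and viewed, at most 10 in all, crops included, and the job is handed in when it is done.

Besides the shell and the picture viewer there is one more tool, called after "Emit:" by a JSON object that holds its "name" and its "arguments", one argument or row to a line. arm_command: Moves the arm, as the interface text tells. Its arguments: {"type":"object","properties":{"delta_rot":{"type":"array","items":{"type":"array","items":{"type":"number"}}},"delta_pos":{"type":"array","items":{"type":"array","items":{"type":"number"}}},"gripper":{"type":"array","items":{"type":"number"}},"grip_force":{"type":"number"}},"required":["delta_rot","delta_pos","gripper"]}

```bash
mkdir -p pics
python3 - <<'E'
from rig import status, viewer, robot
import cv2,numpy as np
for n in("top","side"):
    c=viewer.camera(n); cv2.imwrite(f"pics/{n}0.png",c["pixels"]); np.savez(f"{n}0.npz",**{k:c[k] for k in("pixels","fx","fy","cx","cy","pose")})
    print(n,c["fx"],c["cx"],c["cy"],np.round(c["pose"],3).tolist())
o=status.get_obs();print({k:np.round(v,3) for k,v in o.items()})
E
```

```text
top 613.8851421832305 320.96392377822457 227.0808071684453 [[0.077, -0.973, 0.217, 0.099], [-0.997, -0.074, 0.021, -0.067], [-0.004, -0.218, -0.976, 1.686], [0.0, 0.0, 0.0, 1.0]]
side 466.5705988341411 310.26274266993977 240.8762189336981 [[0.974, -0.143, 0.175, 0.277], [-0.225, -0.555, 0.801, -0.915], [-0.018, -0.819, -0.573, 0.7], [0.0, 0.0, 0.0, 1.0]]
{'time': np.float64(0.1), 'q': array([ 1.047,  0.528,  1.434, -0.   ,  1.181, -0.179]), 'joint_velocities': array([-0.001, -0.005, -0.003, -0.001, -0.001,  0.001]), 'joint_torque': array([ 1.0000e-03, -4.4099e+01, -1.7715e+01,  6.4000e-02,  5.3000e-02,
       -0.0000e+00]), 'position': array([0.211, 0.587, 0.222]), 'tool_rot': array([ 0.172,  0.985, -0.001, -0.   ]), 'ft_force': array([ 0.263, -0.789, -0.001]), 'moment': array([ 0.017,  0.007, -0.021]), 'grip_force': np.float64(0.0), 'grip_width': np.float64(0.087)}
```

View pics/top0.png

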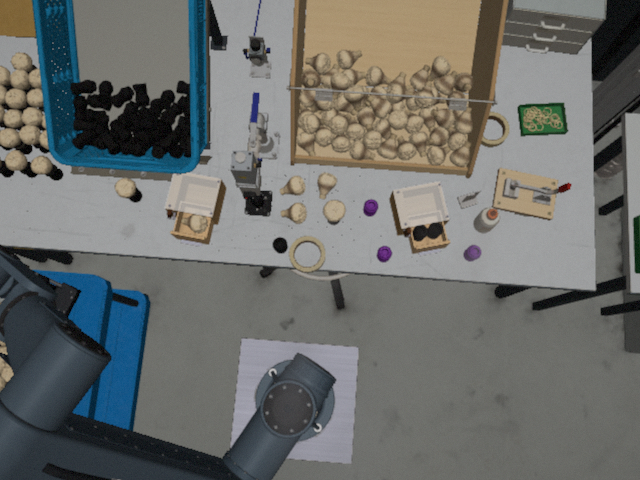

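View pics/side0.png

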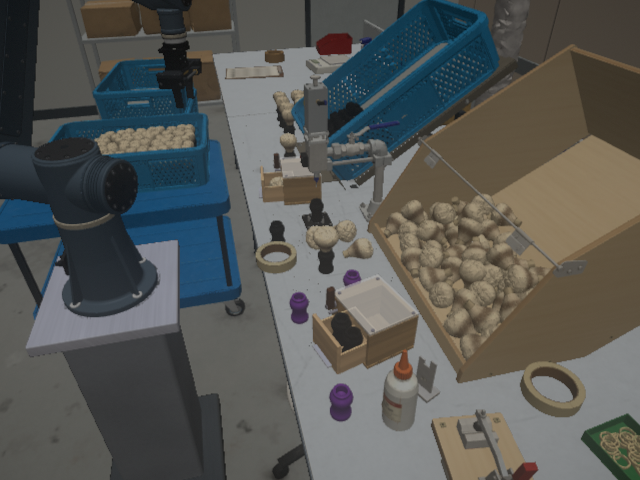

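The black handles are in the right-hand box (top view ~ (425,230), side ~ (345,330)), and its button is up at side ~(330,298). I'll zoom in to measure it.

Run:
```python
import cv2,numpy as np
t=np.load("top0.npz")["pixels"][165:275,360:500]; s=np.load("side0.npz")["pixels"][260:380,290:430]
a=cv2.resize(t,None,fx=5.6,fy=5.6,interpolation=cv2.INTER_CUBIC)[:600]; b=cv2.resize(s,None,fx=5,fy=5,interpolation=cv2.INTER_CUBIC)
for v in (cv2.imwrite("pics/tc.png",cv2.resize(t,(700,550),interpolation=cv2.INTER_CUBIC)),cv2.imwrite("pics/sc.png",b)):pass
```

```text
(no output)
```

View pics/tc.png

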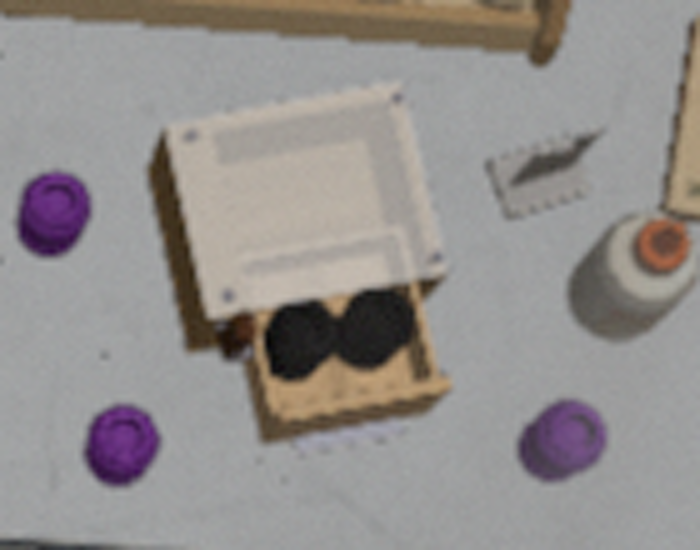

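View pics/sc.png

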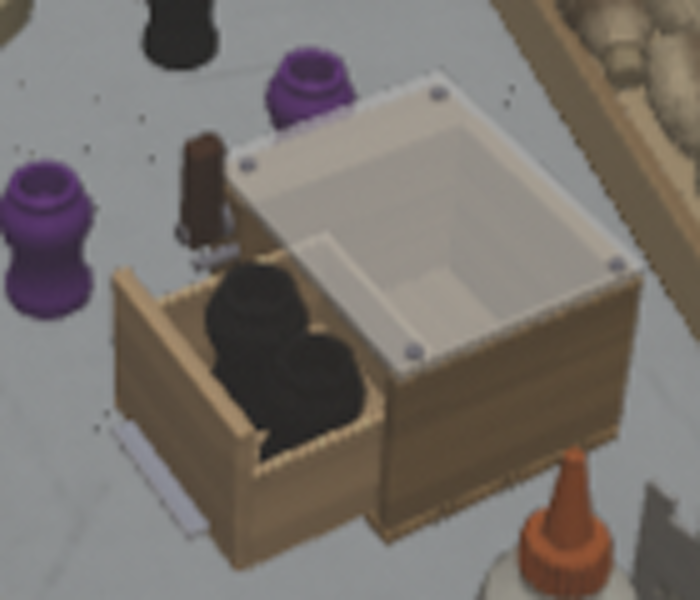

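```bash
cat > fit.py <<'E'
import numpy as np
from scipy.optimize import least_squares
cam={n:np.load(n+"0.npz") for n in("top","side")}
def proj(c,P):
    T=np.linalg.inv(c["pose"]); p=T[:3,:3]@P+T[:3,3]
    return np.array([c["fx"]*p[0]/p[2]+c["cx"],c["fy"]*p[1]/p[2]+c["cy"]])
L=dict(fl=(-.055,.066,.094),fr=(-.055,-.066,.094),bl=(.055,.066,.094),br=(.055,-.066,.094))
obs=[("top",360,165,dict(bl=(165,130),br=(400,84),fr=(445,270),fl=(210,320),pl=(268,418),pr=(450,388))),
     ("side",290,260,dict(fr=(400,378),fl=(228,155),bl=(437,70),br=(642,270),pl=(115,278),pr=(243,438),tip=(205,140)))]
def res(v,full=False):
    x,y,a,d,b=v; r=[];c,s=np.cos(a),np.sin(a)
    for n,ox,oy,pts in obs:
        for k,(u,w) in pts.items():
            p=L.get(k)
            if k=="pl":p=(-.055-d,.038,.084)
            if k=="pr":p=(-.055-d,-.056,.084)
            if k=="tip":p=(-.066,.053-.046*np.cos(b),.072+.046*np.sin(b))
            P=np.array([x+c*p[0]-s*p[1],y+s*p[0]+c*p[1],p[2]])
            r+=list(proj(cam[n],P)-[u/5+ox,w/5+oy])
    return np.array(r)
s=least_squares(res,[.6,-.25,.2,.055,1.5],x_scale=[.1,.1,.1,.01,.1],loss="soft_l1")
print(np.round(s.x,4)); print(np.round(res(s.x).reshape(-1,2),1).tolist())
E
python3 fit.py
```

```text
[ 0.5334 -0.2963  0.2659  0.0575  1.5287]
[[-0.2, -1.1], [0.6, -0.8], [1.1, 1.0], [-0.4, 0.1], [2.6, 0.2], [0.7, -0.4], [-0.3, -0.8], [-4.0, 0.4], [0.5, -0.0], [0.9, -0.7], [-0.3, -1.6], [-0.1, -0.5], [-0.3, 0.3]]
```

```bash
cat > h.py <<'E'
import numpy as np
from scipy.spatial.transform import Rotation as R
from rig import status, viewer
B=np.array([.5334,-.2963,0]); A=.2659
def W(p,B=B,A=A): return B+R.from_rotvec([0,0,A]).apply(p)   # own -> world
def go(P,psi=None):   # psi: wanted world angle of tool x (rad), tool down
    o=status.get_obs(); Rt=R.from_quat(o["tool_rot"])
    print("t",round(float(o["time"]),2),"pos",np.round(o["position"],4),"F",np.round(o["ft_force"],1),"dpos",np.round(Rt.inv().apply(np.array(P)-o["position"]),4))
    if psi is not None:
        T=R.from_matrix(np.array([[np.cos(psi),np.sin(psi),0],[np.sin(psi),-np.cos(psi),0],[0,0,-1]]))
        print("drot",np.round((Rt.inv()*T).as_rotvec(degrees=True),1))
E
python3 - <<'E'
from h import *
go([.37,.25,.25],np.radians(100)); go([.37,-.05,.25],np.radians(60))
print(W([-.16,-.009,.25]),W([-.1225,-.009,.07]))
E
```

```text
t 0.1 pos [0.2115 0.5874 0.2217] F [ 0.3 -0.8 -0. ] dpos [-0.2635 -0.2638 -0.0279]
drot [-0.1  0.  60.2]
t 0.1 pos [0.2115 0.5874 0.2217] F [ 0.3 -0.8 -0. ] dpos [-0.3652 -0.5461 -0.0274]
drot [-1.000e-01  1.000e-01  1.002e+02]
[ 0.38138798 -0.34702815  0.25      ] [ 0.41757009 -0.33717398  0.07      ]
```

Emit:
{"name": "arm_command", "arguments": {
  "delta_rot": [
    [0,0,0],
    [0,0,0],
    [0,0,0],
    [0,0,0],
    [0,0,0],
    [0,0,0],
    [0,0,0],
    [0,0,0],
    [0,0,0],
    [0,0,0],
    [0,0,0],
    [0,0,0]
  ],
  "delta_pos": [
    [-0.263,-0.264,-0.028],
    [-0.263,-0.264,-0.028],
    [-0.263,-0.264,-0.028],
    [-0.263,-0.264,-0.028],
    [-0.263,-0.264,-0.028],
    [-0.263,-0.264,-0.028],
    [-0.263,-0.264,-0.028],
    [-0.263,-0.264,-0.028],
    [-0.263,-0.264,-0.028],
    [-0.365,-0.546,-0.028],
    [-0.365,-0.546,-0.028],
    [-0.365,-0.546,-0.028]
  ],
  "gripper": [1,1,1,1,1,1,1,1,1,1,1,1]
}}

```text
time: 1.1
position: [0.3695, 0.1237, 0.2504]
tool_rot: [0.172, 0.985, -0.0, -0.0]
ft_force: [0.7, -0.4, 0.1]
grip_width: 0.0151
grip_force: 0.0
```

Run:
```python
from h import *
go([.37,-.05,.25],A); go([.38,-.345,.25],A)
print(np.round(status.get_obs()["q"],2))
```

```text
t 1.1 pos [0.3695 0.1237 0.2504] F [ 0.7 -0.4  0.1] dpos [-0.0592 -0.1632  0.0004]
drot [ -0.   0. 145.]
t 1.1 pos [0.3695 0.1237 0.2504] F [ 0.7 -0.4  0.1] dpos [-0.1685 -0.4374  0.0005]
drot [ -0.   0. 145.]
[ 0.03  0.16  1.94 -0.    1.03 -1.19]
```

Emit:
{"name": "arm_command", "arguments": {
  "delta_rot": [
    [0,0,0],
    [0,0,0],
    [0,0,7],
    [0,0,14],
    [0,0,21],
    [0,0,28],
    [0,0,35],
    [0,0,42],
    [0,0,49],
    [0,0,56],
    [0,0,63],
    [0,0,70]
  ],
  "delta_pos": [
    [-0.059,-0.163,0],
    [-0.059,-0.163,0],
    [-0.059,-0.163,0],
    [-0.059,-0.163,0],
    [-0.1685,-0.437,0],
    [-0.1685,-0.437,0],
    [-0.1685,-0.437,0],
    [-0.1685,-0.437,0],
    [-0.1685,-0.437,0],
    [-0.1685,-0.437,0],
    [-0.1685,-0.437,0],
    [-0.1685,-0.437,0]
  ],
  "gripper": [1,1,1,1,1,1,1,1,1,1,1,1]
}}

```text
time: 2.1
position: [0.3808, -0.3501, 0.2506]
tool_rot: [0.709, 0.705, -0.001, 0.003]
ft_force: [1.4, 0.3, 1.3]
grip_width: 0.0005
grip_force: 0.0
```

Emit:
{"name": "arm_command", "arguments": {
  "delta_rot": [
    [0,0,7],
    [0,0,14],
    [0,0,21],
    [0,0,28],
    [0,0,35],
    [0,0,42],
    [0,0,49],
    [0,0,56],
    [0,0,63],
    [0,0,70],
    [0,0,75],
    [0,0,75]
  ],
  "delta_pos": [
    [0,0,0],
    [0,0,0],
    [0,0,0],
    [0,0,0],
    [0,0,0],
    [0,0,0],
    [0,0,0],
    [0,0,0],
    [0,0,0],
    [0,0,0],
    [0,0,0],
    [0,0,0]
  ],
  "gripper": [1,1,1,1,1,1,1,1,1,1,1,1]
}}

```text
time: 3.1
position: [0.3801, -0.3425, 0.2502]
tool_rot: [0.991, 0.131, -0.0, -0.0]
ft_force: [0.2, -0.1, 0.6]
grip_width: 0.0007
grip_force: 0.0
```

Run:
```python
from h import *
import cv2
go(W([-.145,-.009,.25]),A)
o=status.get_obs(); c=viewer.camera("wrist"); np.savez("w1.npz",pos=o["position"],rot=o["tool_rot"],**{k:c[k] for k in("pixels","fx","fy","cx","cy","mount")})
print(np.round(c["mount"],3).tolist()); cv2.imwrite("pics/w1.png",c["pixels"])
```

```text
t 3.1 pos [ 0.3801 -0.3425  0.2502] F [ 0.2 -0.1  0.6] dpos [0.015  0.0047 0.0002]
drot [-0.1  0.  -0.1]
[[0.001, -0.956, -0.294, 0.081], [1.0, 0.001, 0.001, 0.001], [-0.001, -0.294, 0.956, -0.161], [0.0, 0.0, 0.0, 1.0]]
```

View pics/w1.png

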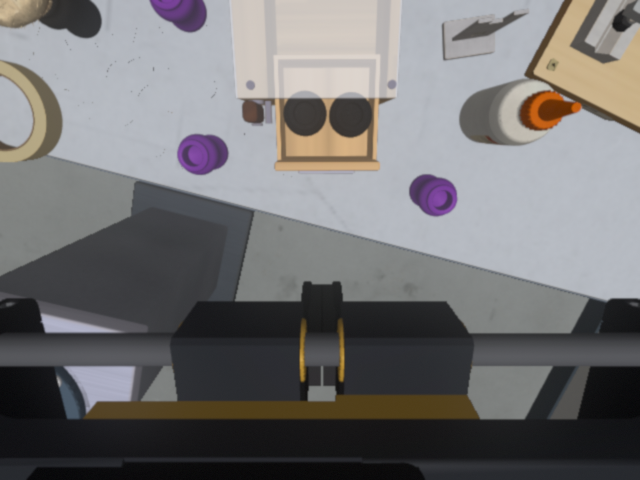

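The wrist view shows the drawer panel's outer top edge from (275,169) to (379,169), the lid front corners at (234,97) and (397,98), and the upright button end at (254,111). I'll refit with these points.

```bash
cat > fit2.py <<'E'
from fit import *
from scipy.spatial.transform import Rotation as R
w=np.load("w1.npz"); T=np.eye(4); T[:3,:3]=R.from_quat(w["rot"]).as_matrix(); T[:3,3]=w["pos"]
cam["wrist"]=dict(fx=w["fx"],fy=w["fy"],cx=w["cx"],cy=w["cy"],pose=T@w["mount"])
pts=dict(fl=(234,97),fr=(397,98),pl=(275,169),pr=(379,169),tip=(254,111))
obs.append(("wrist",0,0,{k:(u*5,v*5) for k,(u,v) in pts.items()}))
s=least_squares(res,[.53,-.3,.27,.055,1.5],x_scale=[.1,.1,.1,.01,.1],loss="soft_l1")
print(np.round(s.x,4)); print(np.round(res(s.x).reshape(-1,2),1).tolist())
obs[:]=obs[2:]
s=least_squares(res,s.x,x_scale=[.1,.1,.1,.01,.1],loss="soft_l1")
print("wrist only",np.round(s.x,4)); print(np.round(res(s.x).reshape(-1,2),1).tolist())
E
python3 fit2.py
```

```text
[ 0.5334 -0.2963  0.2659  0.0575  1.5287]
[[-0.2, -1.1], [0.6, -0.8], [1.1, 1.0], [-0.4, 0.1], [2.6, 0.2], [0.7, -0.4], [-0.3, -0.8], [-4.0, 0.4], [0.5, -0.0], [0.9, -0.7], [-0.3, -1.6], [-0.1, -0.5], [-0.3, 0.3]]
[ 0.5332 -0.2972  0.2661  0.058   1.4325]
[[0.1, -1.0], [0.9, -0.7], [1.4, 1.1], [-0.1, 0.2], [2.9, 0.5], [1.1, -0.1], [-0.3, -0.4], [-4.0, 0.7], [0.5, 0.2], [1.0, -0.4], [-0.6, -1.2], [-0.3, -0.0], [0.8, 2.1], [0.2, 0.8], [-0.2, -0.4], [-1.9, -0.1], [0.4, -0.3], [-0.4, -0.2]]
wrist only [ 0.5333 -0.2975  0.2633  0.0582  1.4301]
[[0.4, 0.6], [0.0, -0.2], [-1.8, -0.0], [0.4, 0.1], [0.0, -0.4]]
```

```bash
sed -i 's/^B=.*/B=np.array([.5332,-.2973,0]); A=.2655/' h.py
python3 - <<'E'
from h import *
go(W([-.145,-.009,.07]),A); go(W([-.0645,-.009,.07]),A)
E
```

```text
t 3.15 pos [ 0.3801 -0.3425  0.2502] F [-0.4  0.4  0.8] dpos [0.0146 0.0057 0.1802]
drot [-0.   0.   0.1]
t 3.15 pos [ 0.3801 -0.3425  0.2502] F [-0.4  0.4  0.8] dpos [0.0951 0.0058 0.1802]
drot [-0.   0.   0.1]
```

Emit:
{"name": "arm_command", "arguments": {
  "delta_rot": [
    [0,0,0],
    [0,0,0],
    [0,0,0],
    [0,0,0],
    [0,0,0],
    [0,0,0],
    [0,0,0],
    [0,0,0]
  ],
  "delta_pos": [
    [0.012,0.006,0.04],
    [0.012,0.006,0.08],
    [0.012,0.006,0.12],
    [0.012,0.006,0.15],
    [0.012,0.006,0.17],
    [0.012,0.006,0.18],
    [0.012,0.006,0.18],
    [0.012,0.006,0.18]
  ],
  "gripper": [1,1,1,1,1,1,1,1]
}}

```text
time: 3.82
position: [0.3937, -0.3457, 0.0707]
tool_rot: [0.991, 0.133, -0.0, -0.0]
ft_force: [0.1, -0.6, 0.1]
grip_width: 0.0006
grip_force: 0.0
```

Emit:
{"name": "arm_command", "arguments": {
  "delta_rot": [
    [0,0,0],
    [0,0,0],
    [0,0,0],
    [0,0,0],
    [0,0,0],
    [0,0,0],
    [0,0,0],
    [0,0,0],
    [0,0,0],
    [0,0,0],
    [0,0,0],
    [0,0,0]
  ],
  "delta_pos": [
    [0.004,0,0],
    [0.008,0,0],
    [0.011,0,0],
    [0.014,0,0],
    [0.017,0,0],
    [0.02,0,0],
    [0.023,0,0],
    [0.026,0,0],
    [0.029,0,0],
    [0.032,0,0],
    [0.035,0,0],
    [0.038,0,0]
  ],
  "gripper": [1,1,1,1,1,1,1,1,1,1,1,1]
}}

```text
time: 4.82
position: [0.4303, -0.3354, 0.0705]
tool_rot: [0.991, 0.132, -0.0, -0.0]
ft_force: [-2.0, -0.3, 1.7]
grip_width: 0.0002
grip_force: 1.1
```

Run:
```python
from h import *
go(W([-.0645,-.009,.07]),A)
```

```text
t 4.82 pos [ 0.4303 -0.3354  0.0705] F [-2.  -0.3  1.7] dpos [ 0.0448 -0.0008  0.0005]
drot [-0.  0. -0.]
```

In contact at about 2 N. I'll keep pushing at the same gentle pace.

Emit:
{"name": "arm_command", "arguments": {
  "delta_rot": [
    [0,0,0],
    [0,0,0],
    [0,0,0],
    [0,0,0],
    [0,0,0],
    [0,0,0],
    [0,0,0],
    [0,0,0],
    [0,0,0],
    [0,0,0],
    [0,0,0],
    [0,0,0]
  ],
  "delta_pos": [
    [0.003,0,0],
    [0.006,0,0],
    [0.009,0,0],
    [0.012,0,0],
    [0.015,0,0],
    [0.018,0,0],
    [0.021,0,0],
    [0.024,0,0],
    [0.027,0,0],
    [0.03,0,0],
    [0.033,0,0],
    [0.036,0,0]
  ],
  "gripper": [1,1,1,1,1,1,1,1,1,1,1,1]
}}

```text
time: 5.82
position: [0.4651, -0.3259, 0.0705]
tool_rot: [0.991, 0.132, -0.0, -0.0]
ft_force: [-2.4, -0.3, 1.5]
grip_width: 0.0005
grip_force: 1.1
```

Emit:
{"name": "arm_command", "arguments": {
  "delta_rot": [
    [0,0,0],
    [0,0,0],
    [0,0,0],
    [0,0,0],
    [0,0,0],
    [0,0,0]
  ],
  "delta_pos": [
    [0.002,0,0],
    [0.004,0,0],
    [0.006,0,0],
    [0.008,0,0],
    [0.009,0,0],
    [0.009,0,0]
  ],
  "gripper": [1,1,1,1,1,1]
}}

```text
time: 6.32
position: [0.4723, -0.3239, 0.0705]
tool_rot: [0.991, 0.133, -0.001, -0.0]
ft_force: [-6.1, -1.7, 3.6]
grip_width: 0.0005
grip_force: 3.1
```

Emit:
{"name": "arm_command", "arguments": {
  "delta_rot": [
    [0,0,0],
    [0,0,0],
    [0,0,0],
    [0,0,0]
  ],
  "delta_pos": [
    [0.001,0,0],
    [0.002,0,0],
    [0.002,0,0],
    [0.002,0,0]
  ],
  "gripper": [1,1,1,1]
}}

```text
time: 6.65
position: [0.4724, -0.3238, 0.0705]
tool_rot: [0.991, 0.133, -0.003, -0.0]
ft_force: [-11.6, -4.6, 4.6]
grip_width: 0.0004
grip_force: 5.9
```

Run:
```python
from h import *
go(W([-.0645,-.009,.07]),A)
```

```text
t 6.65 pos [ 0.4724 -0.3238  0.0705] F [-11.6  -4.6   4.6] dpos [ 0.0011 -0.0007  0.0005]
drot [-0.1  0.3  0.1]
```

Hard stop reached: the position no longer changes while the force rises. I'll back off, rise and look.

Emit:
{"name": "arm_command", "arguments": {
  "delta_rot": [
    [0,0,0],
    [0,0,0],
    [0,0,0],
    [0,0,0],
    [0,0,0],
    [0,0,0],
    [0,0,0],
    [0,0,0],
    [0,0,0],
    [0,0,0]
  ],
  "delta_pos": [
    [-0.02,0,0],
    [-0.04,0,-0.01],
    [-0.06,0,-0.04],
    [-0.08,0,-0.08],
    [-0.08,0,-0.11],
    [-0.08,0,-0.13],
    [-0.08,0,-0.14],
    [-0.08,0,-0.14],
    [-0.08,0,-0.14],
    [-0.08,0,-0.14]
  ],
  "gripper": [1,1,1,1,1,1,1,1,1,1]
}}

```text
time: 7.48
position: [0.3979, -0.343, 0.2089]
tool_rot: [0.991, 0.132, -0.001, -0.001]
ft_force: [-0.1, -0.1, -0.4]
grip_width: 0.0002
grip_force: 0.0
```

Run:
```python
from h import *
import cv2
b=1.45
c=lambda b,r=.038:W([-.071,.053-r*np.cos(b)+.006*np.sin(b)+.015,.072+r*np.sin(b)+.006*np.cos(b)])
go(c(b),A)
c=viewer.camera("wrist"); cv2.imwrite("pics/w2.png",c["pixels"])
```

```text
t 7.48 pos [ 0.3979 -0.343   0.2089] F [-0.1 -0.1 -0.4] dpos [ 0.0716 -0.0777  0.0986]
drot [-0.2  0.1 -0. ]
```

View pics/w2.png

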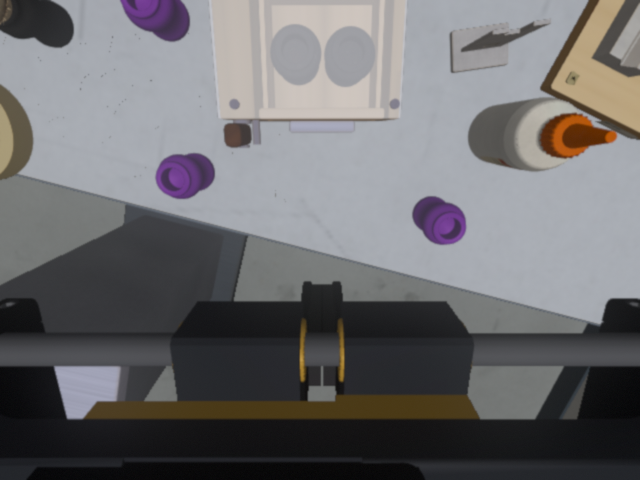

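Drawer shut, both handles standing (circles at (295,53) and (350,53)), button still up at (236,133). Next, bring the fingertip beside the button on its outer side.

Emit:
{"name": "arm_command", "arguments": {
  "delta_rot": [
    [0,0,0],
    [0,0,0],
    [0,0,0],
    [0,0,0],
    [0,0,0],
    [0,0,0],
    [0,0,0],
    [0,0,0],
    [0,0,0],
    [0,0,0]
  ],
  "delta_pos": [
    [0.02,-0.03,0],
    [0.04,-0.06,0],
    [0.06,-0.09,0],
    [0.0715,-0.1,0],
    [0.0715,-0.1,0.03],
    [0.0715,-0.1,0.06],
    [0.0715,-0.1,0.085],
    [0.0715,-0.1,0.0985],
    [0.0715,-0.1,0.0985],
    [0.0715,-0.1,0.0985]
  ],
  "gripper": [1,1,1,1,1,1,1,1,1,1]
}}

```text
time: 8.37
position: [0.4403, -0.2279, 0.1104]
tool_rot: [0.991, 0.132, -0.001, -0.002]
ft_force: [1.0, 0.2, 0.1]
grip_width: 0.0005
grip_force: 0.0
```

Run:
```python
from h import *
c=lambda b,r=.038:W([-.071,.053-r*np.cos(b)+.006*np.sin(b)+.015,.072+r*np.sin(b)+.006*np.cos(b)])
for b in np.arange(1.45,-.11,-.1): print(round(b,2),end=" ");go(c(b))
```

```text
1.45 t 8.37 pos [ 0.4403 -0.2279  0.1104] F [1.  0.2 0.1] dpos [ 0.0005  0.0219 -0.0002]
1.35 t 8.37 pos [ 0.4403 -0.2279  0.1104] F [1.  0.2 0.1] dpos [ 0.0005  0.0258 -0.0001]
1.25 t 8.37 pos [ 0.4403 -0.2279  0.1104] F [1.  0.2 0.1] dpos [0.0005 0.0296 0.0003]
1.15 t 8.37 pos [ 0.4403 -0.2279  0.1104] F [1.  0.2 0.1] dpos [0.0005 0.0334 0.0011]
1.05 t 8.37 pos [ 0.4403 -0.2279  0.1104] F [1.  0.2 0.1] dpos [0.0005 0.037  0.0023]
0.95 t 8.37 pos [ 0.4403 -0.2279  0.1104] F [1.  0.2 0.1] dpos [0.0005 0.0406 0.0038]
0.85 t 8.37 pos [ 0.4403 -0.2279  0.1104] F [1.  0.2 0.1] dpos [0.0005 0.0439 0.0057]
0.75 t 8.37 pos [ 0.4403 -0.2279  0.1104] F [1.  0.2 0.1] dpos [0.0005 0.0471 0.0079]
0.65 t 8.37 pos [ 0.4403 -0.2279  0.1104] F [1.  0.2 0.1] dpos [0.0005 0.05   0.0104]
0.55 t 8.37 pos [ 0.4403 -0.2279  0.1104] F [1.  0.2 0.1] dpos [0.0005 0.0526 0.0132]
0.45 t 8.37 pos [ 0.4403 -0.2279  0.1104] F [1.  0.2 0.1] dpos [0.0005 0.055  0.0162]
0.35 t 8.37 pos [ 0.4403 -0.2279  0.1104] F [1.  0.2 0.1] dpos [0.0006 0.057  0.0195]
0.25 t 8.37 pos [ 0.4403 -0.2279  0.1104] F [1.  0.2 0.1] dpos [0.0006 0.0587 0.0229]
0.15 t 8.37 pos [ 0.4403 -0.2279  0.1104] F [1.  0.2 0.1] dpos [0.0006 0.0601 0.0265]
0.05 t 8.37 pos [ 0.4403 -0.2279  0.1104] F [1.  0.2 0.1] dpos [0.0006 0.0611 0.0302]
-0.05 t 8.37 pos [ 0.4403 -0.2279  0.1104] F [1.  0.2 0.1] dpos [0.0006 0.0617 0.034 ]
```

Emit:
{"name": "arm_command", "arguments": {
  "delta_rot": [
    [0,0,0],
    [0,0,0],
    [0,0,0],
    [0,0,0],
    [0,0,0],
    [0,0,0],
    [0,0,0],
    [0,0,0],
    [0,0,0],
    [0,0,0],
    [0,0,0],
    [0,0,0]
  ],
  "delta_pos": [
    [0,0.008,0],
    [0,0.016,0],
    [0,0.022,0],
    [0,0.026,0],
    [0,0.03,0],
    [0,0.0335,0.001],
    [0,0.037,0.0025],
    [0,0.0405,0.004],
    [0,0.044,0.0055],
    [0,0.047,0.008],
    [0,0.05,0.0105],
    [0,0.05,0.0105]
  ],
  "gripper": [1,1,1,1,1,1,1,1,1,1,1,1]
}}

```text
time: 9.37
position: [0.4545, -0.278, 0.1011]
tool_rot: [0.991, 0.132, 0.0, 0.0]
ft_force: [-0.0, 0.3, -1.4]
grip_width: 0.0004
grip_force: 0.0
```

Run:
```python
from h import *
c=lambda b,r=.038:W([-.071,.053-r*np.cos(b)+.006*np.sin(b)+.015,.072+r*np.sin(b)+.006*np.cos(b)])
go(c(0.65));go(c(0))
import cv2
k=viewer.camera("wrist"); cv2.imwrite("pics/w3.png",k["pixels"][0:300,100:500])
```

```text
t 9.37 pos [ 0.4545 -0.278   0.1011] F [-0.   0.3 -1.4] dpos [-0.0001 -0.0021  0.0013]
t 9.37 pos [ 0.4545 -0.278   0.1011] F [-0.   0.3 -1.4] dpos [-0.0001  0.0093  0.0231]
```

View pics/w3.png

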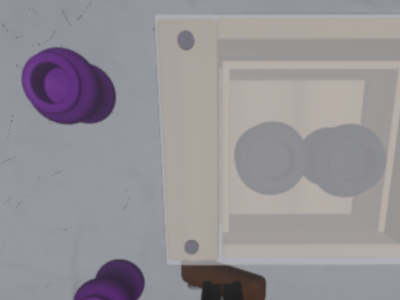

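The button is turning as planned: the bar is seen at (183–265,275) in the crop with the fingertip on it. I'll finish the arc and press it onto its stop.

Emit:
{"name": "arm_command", "arguments": {
  "delta_rot": [
    [0,0,0],
    [0,0,0],
    [0,0,0],
    [0,0,0],
    [0,0,0],
    [0,0,0],
    [0,0,0],
    [0,0,0],
    [0,0,0],
    [0,0,0]
  ],
  "delta_pos": [
    [0,0.0025,0.003],
    [0,0.005,0.006],
    [0,0.007,0.009],
    [0,0.009,0.0125],
    [0,0.01,0.016],
    [0,0.011,0.0195],
    [0,0.011,0.022],
    [0,0.011,0.024],
    [0,0.011,0.025],
    [0,0.011,0.025]
  ],
  "gripper": [1,1,1,1,1,1,1,1,1,1]
}}

```text
time: 10.25
position: [0.4576, -0.2885, 0.0781]
tool_rot: [0.991, 0.132, 0.001, 0.001]
ft_force: [-1.1, -1.4, 11.3]
grip_width: 0.0004
grip_force: 6.3
```

Run:
```python
from h import *
go(W([-.071,.03,.078]),A)
```

```text
t 10.25 pos [ 0.4576 -0.2885  0.0781] F [-1.1 -1.4 11.3] dpos [-0.0004 -0.0017  0.0001]
drot [ 0.1 -0.  -0. ]
```

At the stop: z is 78.1 mm, matching the level bar top, with 11 N upward. Lift straight up, then retreat and check.

Emit:
{"name": "arm_command", "arguments": {
  "delta_rot": [
    [0,0,0],
    [0,0,0],
    [0,0,0],
    [0,0,0],
    [0,0,0],
    [0,0,0],
    [0,0,0],
    [0,0,0],
    [0,0,0],
    [0,0,0],
    [0,0,0],
    [0,0,0]
  ],
  "delta_pos": [
    [0,0,-0.015],
    [0,0,-0.04],
    [0,0,-0.07],
    [0,0,-0.1],
    [-0.03,0,-0.13],
    [-0.06,0,-0.15],
    [-0.08,0,-0.15],
    [-0.09,0,-0.15],
    [-0.09,0,-0.15],
    [-0.09,0,-0.15],
    [-0.09,0,-0.15],
    [-0.09,0,-0.15]
  ],
  "gripper": [1,1,1,1,1,1,1,1,1,1,1,1]
}}

```text
time: 11.25
position: [0.3709, -0.3108, 0.2257]
tool_rot: [0.991, 0.133, -0.0, -0.001]
ft_force: [-0.3, 0.4, 0.6]
grip_width: 0.0001
grip_force: 0.0
```

Run:
```python
from h import *
import cv2
a=viewer.camera("wrist")["pixels"][0:270]; s=viewer.camera("side")["pixels"][140:440,150:450]
b=cv2.resize(s,(600,600)); cv2.imwrite("pics/fw.png",a); cv2.imwrite("pics/fs.png",b)
```

```text
(no output)
```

View pics/fw.png

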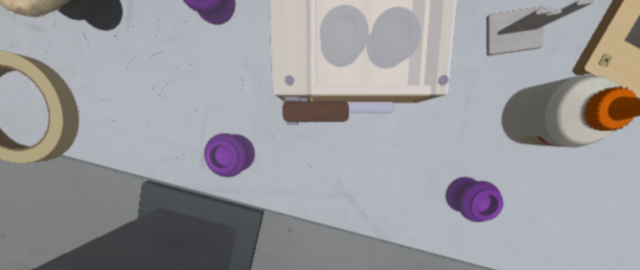

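View pics/fs.png

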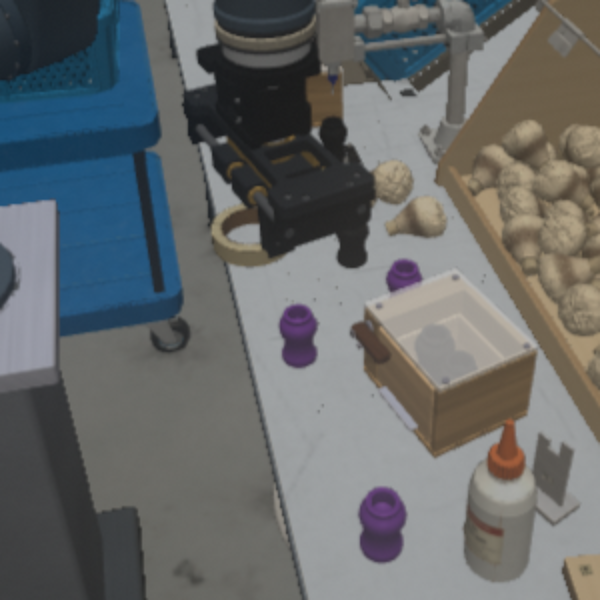

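The drawer is shut, the button lies level across its front at (283–350,110) in the wrist view, the handles stand, and the bystanders in view are undisturbed.

```bash
python3 -c "
from rig import robot
print(robot.hand_in())"
```

```text
the job is handed in; nothing more can be done
None
```

The handle drawer is pushed fully shut and its turn button lies level across the front, both against their stops. Both handles are still standing, nothing else was touched, and the job was handed in at about 11 s of the 42 s limit; no verdict was returned.

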